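Make up two treatment kits

ROBOT

A 7-joint arm with a two-finger parallel gripper is mounted at the origin on the work surface. World frame = base frame: x ahead of the robot, y to its left, z up, the work surface at z = 0. Lengths are in mm, angles in rad, forces in N, time in s.
With the tool pointing down it reaches from about 400 to 750 mm from the base axis. Payload 19.5 kg.
Tool frame: the origin (TCP) lies at the very end of the fingers, on their centre line; the grasp point (between the pads) lies 19 mm behind it; z points along the fingers, y is the line along which they close (so a half turn about z gives the same grasp; the last joint's range is limited). The gripper opens to 85 mm and grips with 20 to 120 N. Pads are 22 mm wide; open, the fingers measure 114 mm over their backs; the gripper's body (76 mm by 85 mm) begins 54 mm behind the grasp point. The pads swing forward as they close: fully open they stand 13 mm farther back than shut.
Start: joints at [1.187, 0.707, -0.028, 1.485, 0.022, 0.951, -0.075], TCP at [192.722, -541.713, 231.268] pointing down, gripper open.
Joint ranges: [-2.71, 2.71], [-0.32, 2.16], [-1.57, 1.52], [0, 2.45], [-1.46, 4.6], [0, 2.02], [-2.83, 2.83]. Speed limits (rad/s): [1.89, 1.89, 2.57, 2.57, 3.01, 3.01, 3.01].

INTERFACE

Orientations are given as a rotation vector (axis times angle).
In Python, from plant import manip, viewer gives the robot as it stands.
- The arm moves only by the shell command python3 -m creep 'ROWS'. ROWS is JSON, a list that holds one entry, the list of rows, each a list of 5 numbers: the shift along the tool's x, y, z each as a share of 0.25 m, from -1 to 1, then the turn about the tool's z as a share of 180 degrees, from -1 to 1, then the opening, from -1 (shut) to 1 (fully open). A call has 1 to 12 rows; each row is the pose to reach, as a shift and turn from the pose commanded when the call began, along the tool's axes at that moment, turning the shorter way round; what a row does not reach only later rows make up. A row lasts 1/10 s, in which the tool goes at most 50 mm and 8.59 degrees, less where a joint would pass 70% of its speed; a pose out of reach is approached as far as the arm can. A call with a number of a shift or a turn outside -1 to 1 is refused whole. A call with a gripper value outside its range is refused whole. The fingers move at their own pace and stop on an object; the grip force is fixed at half the most. Time passes only in rows, so rows that repeat a pose let the fingers close. It gives the time, the measured TCP pose, the force, the opening and the grip force at its end, in the units of the state.
- manip.read_state(): the state, without advancing time (a new reading comes with each control period).
- viewer.snapshot(name): name is "side" or "top" or "wrist"; returns the picture (384x512x3 uint8, red, green, blue); there is no depth.
- viewer.camera_info(name): a dict with "vfov" (degrees; the focal length in pixels is half the picture's height over the tangent of half this angle, whatever the lens; pixels are square), "cx", "cy" (the principal point, pixels), "R" (3x3) and "t" (3): a world point X has camera coordinates R X + t; the wrist camera has in their place "mount" (4x4, takes a point from camera to tool coordinates, whose origin is the TCP and whose axes are the flange's). Camera axes: x right, y down, z forward; pixel columns grow to the right and rows downward; lengths in mm; the calibration is good to about 2 mm. A picture is of the moment at which its call begins: read the wrist's pose just before it. camera_info takes no time and is no camera call.
- manip.close_job(): hands the job in; it is judged then, once.
The state is a dict: "time": time; "joints": joint angles; "dq": joint speeds; "effort": joint torques, N m; "tcp_pos": TCP position; "tcp_rot": TCP orientation; "force": force on the tool from outside, world axes, zero at the start; "moment": the same for the moment, N m; "grip_width": finger opening in mm; "grip_force": force on a finger pad.
Only numpy, scipy, OpenCV 4.12 (cv2) and the standard library are available. Lean on these libraries where they do the work, as an engineer would, in place of code of your own. Each camera call takes 0.05 s, during which the arm holds its last target. There are 200 camera calls.

TASK

Please make up two treatment kits from the stock on the worktop. White divided tray: lay the carton flat in the larger bay, stand the small cream jar upright on the middle of the carton's top, and stand one of the two brown vials in the smaller bay. Round steel dish: stand the other vial and the blood tube in its grey block side by side, upright on the flat bottom; do not knock over the vials or the tube, and leave the big tub, the tube rack and the bottle where they are.

Things in the scene. Friction and masses are not known exactly. Their poses are not given: they have to be found in the camera images.
- vial_a: small brown glass vial: body 30 mm diameter and 46 mm high, narrowing to a neck under a round aluminium cap 22 mm in diameter, 64 mm high in all, 50 g; stands upright. Origin: centre of the underside, z up. Same as vial_b; either may go in either kit.
- vial_b: small brown glass vial: body 30 mm diameter and 46 mm high, narrowing to a neck under a round aluminium cap 22 mm in diameter, 64 mm high in all, 50 g; stands upright. Origin: centre of the underside, z up. Same as vial_a; either may go in either kit.
- jar: small squat white cream jar with a white screw lid and a flat top, 52 mm diameter, 42 mm high, 120 g, standing upright. Origin: centre of the underside, z up.
- carton: small closed white card carton with a blue band, rigid, 90 mm long (its x) by 56 mm wide (its y) by 36 mm high, lying flat, 80 g. Origin: centre of the underside, z up; at the start its long side lies within 46 degrees of straight ahead of the robot.
- tube: stoppered blood tube fixed upright in the middle of a small grey block, one piece: block 40 x 40 mm and 30 mm high, glass tube 16 mm diameter above it up to 82 mm, red stopper 18 mm diameter up to 100 mm; 100 g, most of it in the block. Origin: centre of the block's underside, z up.
- tray: white plastic rectangular tray, fixed to the worktop, 200 mm long (x) by 100 mm wide (y), floor 4 mm thick, outer walls and one cross wall 4 mm thick with tops 16 mm above the worktop (12 mm above the tray floor). Origin: centre of the underside, z up. The cross wall is centred at x = +26 mm: the larger bay is 120 mm by 92 mm inside, centred at x = -36 mm, y = 0; the smaller bay is 68 mm by 92 mm inside, centred at x = +62 mm, y = 0.
- dish: round steel dish, fixed to the worktop, flat bottom of about 75 mm inner radius and 4 mm thick, rim flaring to 90 mm outer radius at 18 mm height. Origin: centre of the underside, z up.
- tub: bystander: big white tub with a grey lid, 86 mm diameter, 65 mm high; not part of either kit. Origin: centre of the underside.
- rack: bystander: clear tube rack 64 x 130 mm, 50 mm high, with two rows of holes and holding two stoppered tubes up to 80 mm; not part of either kit. Origin: centre of the underside, its long side along y.
- bottle: bystander: brown bottle with paper label and black cap, 52 mm diameter, 105 mm high; not part of either kit. Origin: centre of the underside.
Not all that is in view belongs to the job. Of the things shaped like the tray, the white one is meant.

How it is judged (in metres and radians):
At the end, for the whole second after the job is handed in: One vial in the tray's smaller bay, the other vial and the tube within 70 mm of the dish's centre, the carton in the larger bay, the jar on the carton within 15 mm of its middle; all flat on the surface below, upright within 0.12 rad, at rest (((x of vial_a in the frame of tray between 0.04 and 0.084 m and y of vial_a in the frame of tray between -0.034 and 0.034 m and z of vial_a in the frame of tray between 0 and 0.008 m and angle between each of vial_a, vial_b's own z axis and vertical below 0.12 rad and horizontal distance between vial_b and dish below 0.07 m and z of vial_b in the frame of dish between 0 and 0.008 m) or (x of vial_b in the frame of tray between 0.04 and 0.084 m and y of vial_b in the frame of tray between -0.034 and 0.034 m and z of vial_b in the frame of tray between 0 and 0.008 m and angle between each of vial_b, vial_a's own z axis and vertical below 0.12 rad and horizontal distance between vial_a and dish below 0.07 m and z of vial_a in the frame of dish between 0 and 0.008 m)) and x of carton in the frame of tray between -0.069 and -0.003 m and y of carton in the frame of tray between -0.021 and 0.021 m and z of carton in the frame of tray between 0 and 0.008 m and angle between each of carton, jar, tube's own z axis and vertical below 0.12 rad and horizontal distance between jar and carton below 0.015 m and z of jar in the frame of carton between 0.032 and 0.04 m and horizontal distance between tube and dish below 0.07 m and z of tube in the frame of dish between 0 and 0.008 m and linear speed of each of vial_a, vial_b, jar, carton, tube below 0.02 m/s); the robot touches nothing.
It fails at once if a vial or the tube is knocked over (angle between any of vial_a, vial_b, tube's own z axis and vertical above 1 rad).
It fails at once if the tub, the rack or the bottle is moved more than 20 mm (distance of any of tub, rack, bottle from where it was at the start of the episode above 0.02 m).
It also fails if it takes over 115 s, if anything falls off the work surface, if the arm or the gripper's body presses on something with over 40 N, if the wrist force passes 120 N, or if a joint passes its speed limit or range.

## Working session

There is one attempt and no reset: what is moved stays moved. The work goes in short steps, Python scripts to look and compute and a shell command to move; the robot and the scene stay as the last step left them, time stands still between calls to the robot, and variables do not carry over. Pictures are saved under pics/ and viewed, at most 14 in all, crops included, and the job is handed in when it is done.

```bash
mkdir -p pics; ls
python3 - <<'E'
from plant import manip, viewer
import cv2,numpy as np
s=manip.read_state(); print(s)
for n in("top","side","wrist"):
    print(n,viewer.camera_info(n)); cv2.imwrite(f"pics/{n}0.png",viewer.snapshot(n)[:,:,::-1])
E
```

```text
pics
{'time': 0.0, 'joints': array([ 1.18732092,  0.70707292, -0.02760832,  1.48496592,  0.02199826,
        0.95086391, -0.07547247]), 'dq': array([ 0.00117101,  0.00100607,  0.00057072, -0.00122227,  0.0001401 ,
        0.00107617, -0.00025331]), 'effort': array([-8.41607089e-04, -8.83209372e+01,  1.23327624e+00, -2.36164480e+01,
        1.66214467e-02,  6.49568203e-03, -9.95325354e-05]), 'tcp_pos': array([ 192.63486676, -541.52081121,  230.85258952]), 'tcp_rot': array([-3.09485535e+00, -5.34112690e-01,  3.21696834e-04]), 'force': array([-0.4390833 ,  0.36669747,  0.01551524]), 'moment': array([-0.07002385,  0.03135656, -0.01141753]), 'grip_force': 0.0, 'grip_width': 85.35887093409333}
top {'vfov': 48.235368619168575, 'cx': 246.11701759204385, 'cy': 186.30670261495865, 'R': array([[ 0.02261204, -0.99974278, -0.00175015],
       [-0.98913453, -0.02211767, -0.14533995],
       [ 0.14526385,  0.00501756, -0.98938023]]), 't': array([-106.53514523,  500.42067397, 1177.04242553])}
side {'vfov': 43.45854832093122, 'cx': 261.69447793336195, 'cy': 187.2922976244657, 'R': array([[-0.99599999, -0.08726821, -0.01919065],
       [-0.02499284,  0.47828792, -0.87784738],
       [ 0.08578682, -0.87385635, -0.47855585]]), 't': array([ 489.7177738 ,   91.32635485, 1233.61714638])}
wrist {'vfov': 65.6573180661289, 'cx': 253.26349309012255, 'cy': 192.66799363226892, 'mount': array([[ 1.46089736e-05, -9.45891491e-01, -3.24483107e-01,
         8.30040153e+01],
       [ 9.99999965e-01,  9.92197432e-05, -2.44210364e-04,
        -1.07987753e+00],
       [ 2.63191636e-04, -3.24483093e-01,  9.45891460e-01,
        -1.42227384e+02],
       [ 0.00000000e+00,  0.00000000e+00,  0.00000000e+00,
         1.00000000e+00]])}
```

View pics/top0.png

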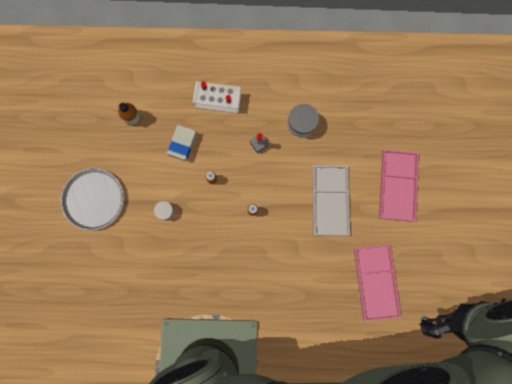

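View pics/side0.png

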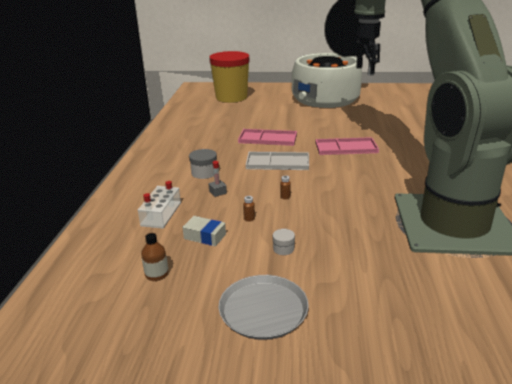

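The top view (pixels) shows these, with the lookalikes:
- **Jar:** (164,211). The lookalike is the tub with the grey lid at (303,121).
- **Vials:** (211,177) and (253,210). The lookalike is the bottle at (129,113).
- **Tube in its grey block:** (259,142). The lookalikes are the red-stoppered tubes in the rack at (218,96).
- **Carton:** (182,142), white with a blue band.
- **Tray:** white at (331,200). The pink ones at (399,186) and (378,283) are not meant.
- **Dish:** (93,199).

Next I measure positions and check the choice in a close crop.

```bash
cat > h.py <<'E'
import numpy as np,cv2
from scipy.spatial.transform import Rotation as Ro
from plant import manip, viewer
def cam(n,s=None):
    c=viewer.camera_info(n)
    if n=="wrist":
        T=np.array(c["mount"]); Rt=Ro.from_rotvec(s["tcp_rot"]).as_matrix()
        Rw=Rt@T[:3,:3]; o=Rt@T[:3,3]+s["tcp_pos"]; R=Rw.T; t=-R@o
    else: R,t=np.array(c["R"]),np.array(c["t"])
    f=192/np.tan(np.radians(c["vfov"]/2))
    return f,c["cx"],c["cy"],R,t
def ray(C,u,v,z):
    f,cx,cy,R,t=C; d=R.T@[(u-cx)/f,(v-cy)/f,1]; o=-R.T@t
    return o+d*(z-o[2])/d[2]
def proj(C,X):
    f,cx,cy,R,t=C; p=R@np.array(X)+t; return f*p[0]/p[2]+cx, f*p[1]/p[2]+cy
def shot(n):
    s=manip.read_state(); im=viewer.snapshot(n)[:,:,::-1].copy(); return im,cam(n,s),s
def go(s,X,ang=None):
    "rows units for shift to X(mm) and yaw turn making tool y along angle ang (rad, mod pi)"
    Rt=Ro.from_rotvec(s["tcp_rot"]).as_matrix()
    d=Rt.T@(np.array(X)-s["tcp_pos"])/250
    yw=np.arctan2(Rt[1,1],Rt[0,1]); t=0
    if ang is not None: t=-((ang-yw+np.pi/2)%np.pi-np.pi/2)/np.pi  # tool z down
    return d.round(3),round(t,3)
E
python3 - <<'E'
from h import *
im=cv2.imread("pics/top0.png"); C=cam("top")
hsv=cv2.cvtColor(im,cv2.COLOR_BGR2HSV)
m=((hsv[...,1]<75)|(hsv[...,0]>90)&(hsv[...,0]<178)|(hsv[...,2]<70)).astype(np.uint8)
m[:40]=0;m[312:]=0
n,l,st,ce=cv2.connectedComponentsWithStats(m)
for i in range(1,n):
    if st[i,4]>20: print(st[i],ce[i].round(1),ray(C,*ce[i],0)[:2].round(),im[l==i].mean(0).round())
cv2.imwrite("pics/crop.png",cv2.resize(im[70:250,50:360],None,fx=2.5,fy=2.5,interpolation=cv2.INTER_CUBIC))
E
```

```text
[ 192   81   49   32 1169] [216.6  97.1] [777.  -0.] [156. 165. 174.]
[120 103   9   9  65] [123.8 107.2] [739. 277.] [28. 33. 40.]
[288 104  31  33 806] [302.7 120. ] [ 712. -259.] [103. 108. 111.]
[125 111  15  14  80] [134.2 119.4] [702. 244.] [77. 89. 94.]
[167 125  30  36 701] [181.3 142.6] [634. 100.] [146. 139. 130.]
[250 137  18  15 160] [258.4 143.9] [ 636. -129.] [ 92.  96. 102.]
[ 380  150   38   71 2430] [398.7 185.3] [ 521. -540.] [130. 109. 189.]
[ 313  165   37   71 2556] [330.7 200.5] [ 472. -341.] [154. 162. 170.]
[  60  168   64   62 3120] [ 91.9 198.8] [461. 352.] [161. 165. 170.]
[206 171   9   9  60] [209.9 175.4] [538.  12.] [144. 148. 157.]
[154 201  20  19 311] [163.5 210.1] [433. 142.] [155. 163. 171.]
[249 204   9   9  63] [252.6 208.4] [ 444. -115.] [143. 147. 155.]
[ 354  245   46   67 2402] [376.6 279. ] [ 252. -470.] [132. 111. 191.]
[454 298  58  14 524] [486.3 306.6] [ 183. -775.] [35. 39. 39.]
```

View pics/crop.png

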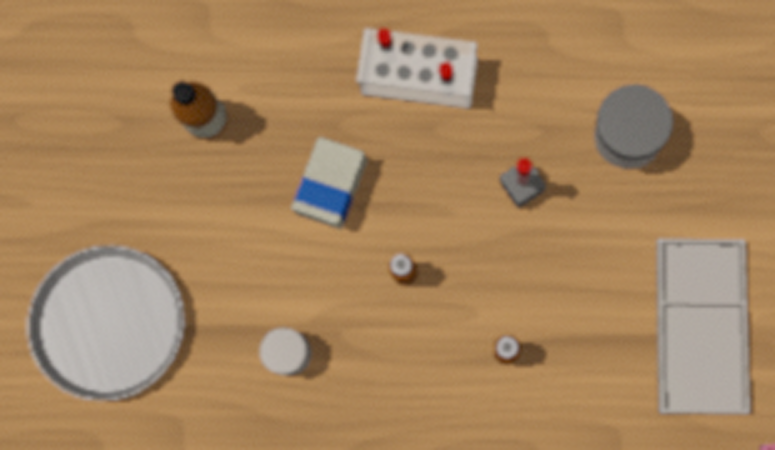

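The crop confirms the choice: carton at about (332,181) in the crop, jar (284,351), vials (402,268) and (507,348), tube (523,182), white tray (704,325) with its smaller bay at the far end, dish (108,323). Next I compute estimates and the first hover, over the carton.

Run:
```python
from h import *
im=cv2.imread("pics/top0.png"); C=cam("top")
for n,p,z in(("carton top",(180.5,141),36),("jar top",(163.5,210),42),("vial1",(209.9,175.4),64),("vial2",(252.6,208.4),64),("stopper",(259.3,136.5),100),("dish",(92.5,198.8),12),("tub",(303.5,119),65)): print(n,ray(C,*p,z).round())
hsv=cv2.cvtColor(im,cv2.COLOR_BGR2HSV)
for n,r,z in(("tray",(305,160,355,242),16),("carton",(160,118,202,165),18)):
    x0,y0,x1,y1=r; m=np.zeros(im.shape[:2],np.uint8); m[y0:y1,x0:x1]=((hsv[...,1]<75)|(hsv[...,0]>90)&(hsv[...,0]<178))[y0:y1,x0:x1]
    c=max(cv2.findContours(m,0,2)[0],key=cv2.contourArea)
    W=np.array([ray(C,*p[0],z)[:2] for p in c],np.float32); print(n,cv2.minAreaRect(W))
s=manip.read_state(); print(go(s,[630,98,231],np.radians(80)),go(s,[630,98,231]))
```

```text
carton top [630.  96.  36.]
jar top [430. 134.  42.]
vial1 [527.   6.  64.]
vial2 [ 438. -115.   64.]
stopper [ 631. -128.  100.]
dish [460. 346.  12.]
tub [ 694. -253.   65.]
tray ((472.00653076171875, -338.9664306640625), (102.8794937133789, 202.5122833251953), 89.99757385253906)
carton ((631.1140747070312, 96.19351959228516), (67.07025909423828, 94.81766510009766), 72.62865447998047)
(array([ 2.506e+00, -1.824e+00,  1.000e-03]), np.float64(0.164)) (array([ 2.506e+00, -1.824e+00,  1.000e-03]), 0)
```

```bash
python3 -m creep '[[[0.9,-0.65,0,0,1],[0.9,-0.65,0,0,1],[0.9,-0.65,0,0,1],[0.9,-0.65,0,0,1],[0.9,-0.65,0,0,1],[0.9,-0.65,0,0,1],[0.9,-0.65,0,0,1]]]'
python3 -m creep '[[[0.9,-0.65,0,0,1],[0.9,-0.65,0,0,1],[0.9,-0.65,0,0,1],[0.9,-0.65,0,0,1],[0.9,-0.65,0,0,1],[0.9,-0.65,0,0,1],[0.9,-0.65,0,0,1]]]'
python3 -m creep '[[[0.7,-0.52,0,0.206,1],[0.7,-0.52,0,0.206,1],[0.7,-0.52,0,0.206,1],[0.7,-0.52,0,0.206,1],[0.7,-0.52,0,0.206,1],[0.7,-0.52,0,0.206,1],[0.7,-0.52,0,0.206,1],[0.7,-0.52,0,0.206,1]]]'
python3 - <<'E'
from h import *
im,C,s=shot("wrist"); cv2.imwrite("pics/w1.png",im); print(s["tcp_pos"],s["joints"],go(s,[631,96,231],np.radians(72.6)))
E
```

```text
time: 0.85
tcp_pos: [352.5, -310.0, 231.3]
tcp_rot: [-3.093, -0.542, -0.001]
force: [-0.8, -0.3, -0.7]
grip_width: 85.4
grip_force: 0.0
time: 1.55
tcp_pos: [509.3, -81.5, 230.8]
tcp_rot: [-3.093, -0.541, -0.001]
force: [-0.5, -1.6, -0.3]
grip_width: 85.2
grip_force: 0.0
time: 2.35
tcp_pos: [628.9, 94.7, 231.5]
tcp_rot: [3.104, -0.48, -0.0]
force: [-0.1, -1.0, 0.6]
grip_width: 85.5
grip_force: 0.0
[628.88382103  94.69510647 231.49891264] [-0.3267746   0.82858683  0.30028297  1.2392202  -0.24549463  1.10905939
 -1.8866491 ] (array([ 0.006, -0.008,  0.002]), np.float64(-0.001))
```

View pics/w1.png

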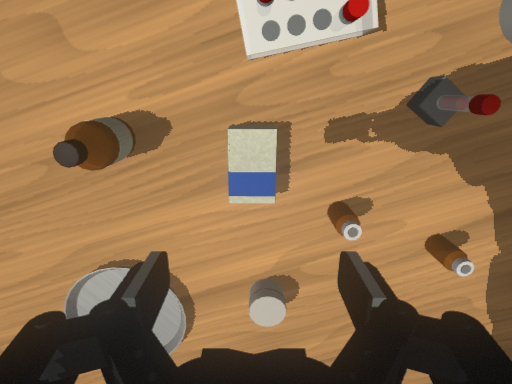

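The wrist view shows the carton square to the fingers at (252,165). The jar is at (267,303), the vials at (345,221) and (449,254), and the tube at (455,103).

Run:
```python
from h import *
im=cv2.imread("pics/w1.png"); s=manip.read_state(); C=cam("wrist",s)
hsv=cv2.cvtColor(im,cv2.COLOR_BGR2HSV)
m=np.zeros(im.shape[:2],np.uint8); m[115:215,215:285]=(((hsv[...,1]<75)&(hsv[...,2]>120))|(hsv[...,0]>90)&(hsv[...,0]<140)&(hsv[...,2]>90))[115:215,215:285]
c=max(cv2.findContours(m,0,2)[0],key=cv2.contourArea); print(cv2.boundingRect(c))
r=cv2.minAreaRect(np.array([ray(C,*p[0],36)[:2] for p in c],np.float32)); print(r)
for p,z in(((351,232),64),((463,268),64),((267,309),42),((487,104),100)): print(ray(C,*p,z))
X=r[0]; 
for a in(72.6,r[2]): print(go(s,[*X,14],np.radians(a)))
```

```text
(227, 129, 50, 75)
((627.4161987304688, 97.6032485961914), (56.73649978637695, 88.79794311523438), 71.7409896850586)
[526.63306057   9.61676553  64.        ]
[ 438.53966344 -109.46113274   64.        ]
[433.86218285 137.58032107  42.        ]
[ 634.74872434 -122.79481167  100.        ]
(array([-0.009, -0.009,  0.871]), np.float64(-0.001))
(array([-0.009, -0.009,  0.871]), np.float64(0.004))
```

```bash
python3 -m creep '[[[-0.009,-0.009,0.6,0.004,1],[-0.009,-0.009,0.6,0.004,1],[-0.009,-0.009,0.6,0.004,1],[-0.009,-0.009,0.7,0.004,1],[-0.009,-0.009,0.8,0.004,1],[-0.009,-0.009,0.87,0.004,1],[-0.009,-0.009,0.87,0.004,1],[-0.009,-0.009,0.87,0.004,1],[-0.009,-0.009,0.87,0.004,-1],[-0.009,-0.009,0.87,0.004,-1],[-0.009,-0.009,0.87,0.004,-1],[-0.009,-0.009,0.87,0.004,-1]]]'
python3 -m creep '[[[0,0,0,0,-1],[0,0,0,0,-1],[0,0,0,0,-1],[0,0,0,0,-1],[0,0,-0.1,0,-1],[0,0,-0.3,0,-1],[0,0,-0.4,0,-1],[0,0,-0.4,0,-1]]]'
```

```text
time: 3.6
tcp_pos: [628.1, 99.3, 15.2]
tcp_rot: [-3.101, 0.497, -0.002]
force: [-3.5, -1.0, 12.3]
grip_width: 54.6
grip_force: 63.9
time: 4.4
tcp_pos: [629.2, 99.5, 118.0]
tcp_rot: [-3.1, 0.497, -0.009]
force: [0.1, 0.2, -1.0]
grip_width: 54.4
grip_force: 64.0
```

Run:
```python
from h import *
s=manip.read_state(); print(go(s,[436,-339,190],np.pi/2))
```

```text
(array([-0.185,  1.907, -0.295]), np.float64(-0.101))
```

```bash
python3 -m creep '[[[0,0.1,-0.2,0,-1],[-0.1,0.3,-0.295,0,-1],[-0.1,0.5,-0.295,0,-1],[-0.1,0.95,-0.295,0,-1],[-0.1,0.95,-0.295,0,-1],[-0.1,0.95,-0.295,0,-1],[-0.1,0.95,-0.295,0,-1],[-0.1,0.95,-0.295,0,-1]]]'
python3 -m creep '[[[-0.085,0.957,0,-0.101,-1],[-0.085,0.957,0,-0.101,-1],[-0.085,0.957,0,-0.101,-1],[-0.085,0.957,0,-0.101,-1],[-0.085,0.957,0,-0.101,-1],[-0.085,0.957,0,-0.101,-1],[-0.085,0.957,0,-0.101,-1]]]'
python3 - <<'E'
from h import *
im,C,s=shot("wrist"); cv2.imwrite("pics/w2.png",im); print(s["tcp_pos"],s["joints"])
E
```

```text
time: 5.2
tcp_pos: [529.6, -118.4, 187.3]
tcp_rot: [-3.101, 0.498, 0.0]
force: [0.4, 0.9, -1.3]
grip_width: 54.6
grip_force: 64.2
time: 5.9
tcp_pos: [435.1, -338.5, 187.2]
tcp_rot: [-3.141, 0.0, -0.0]
force: [0.5, 0.7, -0.7]
grip_width: 54.2
grip_force: 64.2
[ 435.11696404 -338.48096866  187.15986223] [ 0.56203679  0.72988778  0.07923011  1.63446413 -0.07615712  0.78080264
 -0.8957879 ]
```

View pics/w2.png

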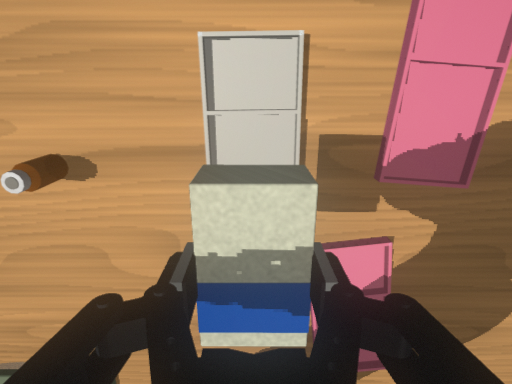

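The tray's smaller bay is ahead. Its far outer corners are at (199,33) and (303,31), and the cross wall spans (206,111) to (299,111). The carton is held level.

Run:
```python
from h import *
s=manip.read_state(); C=cam("wrist",s)
P=[ray(C,*p,16).round(1) for p in((199,33),(303,31),(206,111),(299,111))]; print(P)
```

```text
[array([ 569.4, -285.5,   16. ]), array([ 571.2, -383.2,   16. ]), array([ 498.5, -288.5,   16. ]), array([ 498.6, -383.2,   16. ])]
```

```bash
python3 -m creep '[[[0,-0.01,0.2,0,-1],[0,-0.01,0.4,0,-1],[0,-0.01,0.55,0,-1],[0,-0.01,0.62,0,-1],[0,-0.01,0.65,0,-1],[0,-0.01,0.665,0,-1],[0,-0.01,0.672,0,-1],[0,-0.01,0.672,0,-1],[0,-0.01,0.672,0,-1]]]'
```

```text
time: 6.85
tcp_pos: [435.0, -336.8, 20.3]
tcp_rot: [3.141, -0.001, 0.001]
force: [0.7, -1.1, -0.3]
grip_width: 54.6
grip_force: 64.2
```

```bash
python3 -m creep '[[[0,0,0.004,0,-1],[0,0,0.006,0,-1],[0,0,0.006,0,-1],[0,0,0.006,0,0.5],[0,0,0.006,0,0.5],[0,0,0.006,0,0.5],[0,0,0.006,0,0.5]]]'
python3 -m creep '[[[0,0,-0.1,0,0.5],[0,0,-0.3,0,0.5],[0,0,-0.5,0,0.6],[0,0,-0.7,0,1],[0,0,-0.7,0,1],[0,0,-0.7,0,1]]]'
python3 - <<'E'
from h import *
im,C,s=shot("wrist"); cv2.imwrite("pics/w3.png",im); print(s["tcp_pos"],s["force"])
hsv=cv2.cvtColor(im,cv2.COLOR_BGR2HSV)
m=((hsv[...,0]>90)&(hsv[...,0]<140)&(hsv[...,1]>120)&(hsv[...,2]>70)).astype(np.uint8)
c=max(cv2.findContours(m,0,2)[0],key=cv2.contourArea); print(cv2.boundingRect(c), cv2.minAreaRect(np.array([ray(C,*p[0],40)[:2] for p in c],np.float32)))
E
```

```text
time: 7.55
tcp_pos: [434.6, -336.6, 18.0]
tcp_rot: [-3.141, 0.001, 0.0]
force: [-0.1, 0.1, 0.0]
grip_width: 64.2
grip_force: 0.0
time: 8.15
tcp_pos: [434.8, -336.7, 193.8]
tcp_rot: [3.141, -0.001, 0.002]
force: [0.3, 0.3, -1.3]
grip_width: 85.3
grip_force: 0.0
[ 434.8439911  -336.73103242  193.83849575] [ 0.32647207  0.28029098 -1.34448109]
(227, 181, 53, 26) ((415.0274658203125, -335.7632751464844), (55.28022384643555, 27.844432830810547), 89.95658111572266)
```

View pics/w3.png

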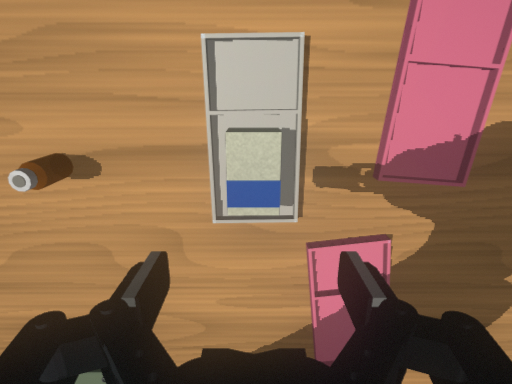

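The carton sits flat in the larger bay, top face spanning roughly columns 226–281 and rows 131–216. Next I get its centre and plan the jar.

Run:
```python
from h import *
s=manip.read_state(); C=cam("wrist",s)
for p in((226,131),(281,131),(226,216),(281,216),(253.5,172)): print(ray(C,*p,40).round(1))
print(go(s,[434,136,194],0),s["joints"][6])
```

```text
[ 479.7 -308.9   40. ]
[ 479.7 -362.7   40. ]
[ 389.4 -306.2   40. ]
[ 389.3 -365.4   40. ]
[ 438.3 -335.8   40. ]
(array([-0.003, -1.89 , -0.004]), np.float64(0.5)) -0.8972560778059768
```

```bash
python3 -m creep '[[[0,-0.95,0,0,1],[0,-0.95,0,0,1],[0,-0.95,0,0,1],[0,-0.95,0,0,1],[0,-0.95,0,0,1]]]'
python3 -m creep '[[[0,-0.94,0,0,1],[0,-0.94,0,0,1],[0,-0.94,0,0,1],[0,-0.94,0,0,1],[0,-0.94,0,0,1],[0,-0.94,0,0,1],[0,-0.94,0,0,1]]]'
python3 - <<'E'
from h import *
im,C,s=shot("wrist"); cv2.imwrite("pics/w4.png",im); print(s["tcp_pos"],s["joints"],proj(C,[434,136,42]))
g=cv2.cvtColor(im,cv2.COLOR_BGR2HSV); u,v=map(int,proj(C,[434,136,42]))
m=((g[...,1]<75)&(g[...,2]>110)).astype(np.uint8)
n,l,st,ce=cv2.connectedComponentsWithStats(m)
for i in range(1,n):
    if st[i,4]>150: print(st[i],ce[i])
E
```

```text
time: 8.7
tcp_pos: [434.0, -96.3, 192.1]
tcp_rot: [-3.141, -0.001, 0.003]
force: [1.1, -0.1, -0.3]
grip_width: 85.3
grip_force: 0.0
time: 9.4
tcp_pos: [434.4, 136.0, 192.1]
tcp_rot: [3.141, 0.001, -0.003]
force: [0.3, -1.0, 0.4]
grip_width: 85.5
grip_force: 0.0
[434.44078582 136.01114903 192.14617248] [-0.49748028  0.61237483  0.21135762  1.95878426 -0.21638686  0.59382371
 -1.71338428] (np.float64(253.9698765669233), np.float64(176.4714997747568))
[    0    56   141   168 17785] [ 67.33837504 139.62760753]
[388  66  31  28 479] [403.33194154  79.05845511]
[ 228  153   49   51 1896] [251.6350211  179.57436709]
[402 373  30  11 235] [414.41276596 378.38723404]
```

View pics/w4.png

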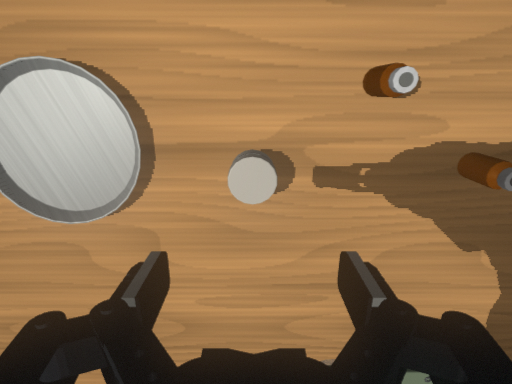

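The jar's lid is centred at about (252,180). The dish is partly in view on the left, and a vial cap is at (403,79).

Run:
```python
from h import *
s=manip.read_state(); C=cam("wrist",s)
X=ray(C,252,180,42); print(X,go(s,[X[0],X[1],12],np.pi/2)); print(ray(C,403.3,79,64))
# dish rim: outer contour right edge pixels
im=cv2.imread("pics/w4.png"); g=cv2.cvtColor(im,cv2.COLOR_BGR2HSV); m=((g[...,1]<60)&(g[...,2]>90)).astype(np.uint8); m[:,150:]=0
c=max(cv2.findContours(m,0,2)[0],key=cv2.contourArea); p=[q[0] for q in c if q[0][0]>3]
W=np.array([ray(C,*q,18)[:2] for q in p],np.float32); A=np.c_[2*W,np.ones(len(W))]; x=np.linalg.lstsq(A,(W**2).sum(1),rcond=None)[0]; print(x[:2],np.sqrt(x[2]+x[0]**2+x[1]**2))
```

```text
[430.40882968 137.15598812  42.        ] (array([-0.016, -0.009,  0.721]), np.float64(-0.0))
[526.27269544   8.28252533  64.        ]
[460.26641407 341.20740956] 85.49049858918805
```

```bash
python3 -m creep '[[[-0.016,-0.006,0.3,0,1],[-0.016,-0.006,0.5,0,1],[-0.016,-0.006,0.65,0,1],[-0.016,-0.006,0.72,0,1],[-0.016,-0.006,0.72,0,1],[-0.016,-0.006,0.72,0,1],[-0.016,-0.006,0.72,0,-1],[-0.016,-0.006,0.72,0,-1],[-0.016,-0.006,0.72,0,-1],[-0.016,-0.006,0.72,0,-1],[-0.016,-0.006,0.72,0,-1],[-0.016,-0.006,0.72,0,-1]]]'
python3 -m creep '[[[0,0,0,0,-1],[0,0,0,0,-1],[0,0,-0.2,0,-1],[0,0,-0.4,0,-1],[0,0,-0.6,0,-1],[0,0,-0.6,0,-1],[0,0,-0.6,0,-1]]]'
python3 - <<'E'
from h import *
s=manip.read_state(); print(go(s,[434.5,-336,160],np.pi/2))
E
```

```text
time: 10.65
tcp_pos: [431.6, 137.5, 14.7]
tcp_rot: [-3.141, 0.001, -0.003]
force: [-1.8, -0.6, 26.1]
grip_width: 50.6
grip_force: 57.6
time: 11.35
tcp_pos: [431.2, 137.8, 164.2]
tcp_rot: [-3.14, 0.0, -0.004]
force: [-0.6, -0.4, -2.5]
grip_width: 50.6
grip_force: 64.2
(array([0.013, 1.895, 0.014]), np.float64(-0.0))
```

```bash
python3 -m creep '[[[0.007,0.2,0,0,-1],[0.007,0.4,0,0,-1],[0.007,0.6,0,0,-1],[0.007,0.95,0,0,-1],[0.007,0.95,0,0,-1],[0.007,0.95,0,0,-1],[0.007,0.95,0,0,-1]]]'
python3 -m creep '[[[0.006,0.945,0,0,-1],[0.006,0.945,0,0,-1],[0.006,0.945,0,0,-1],[0.006,0.945,0,0,-1],[0.006,0.945,0,0,-1],[0.006,0.945,0,0,-1],[0.006,0.945,0,0,-1]]]'
python3 - <<'E'
from h import *
im,C,s=shot("wrist"); cv2.imwrite("pics/w5.png",im); print(s["tcp_pos"],go(s,[435,-336,56],np.pi/2))
E
```

```text
time: 12.05
tcp_pos: [432.0, -100.6, 162.1]
tcp_rot: [-3.141, 0.004, 0.003]
force: [1.0, 0.8, -2.0]
grip_width: 49.9
grip_force: 64.2
time: 12.75
tcp_pos: [434.1, -335.3, 162.1]
tcp_rot: [-3.14, -0.0, 0.001]
force: [-0.3, 0.0, -1.9]
grip_width: 49.8
grip_force: 64.2
[ 434.06964867 -335.31248084  162.05831287] (array([0.004, 0.003, 0.424]), np.float64(0.0))
```

View pics/w5.png

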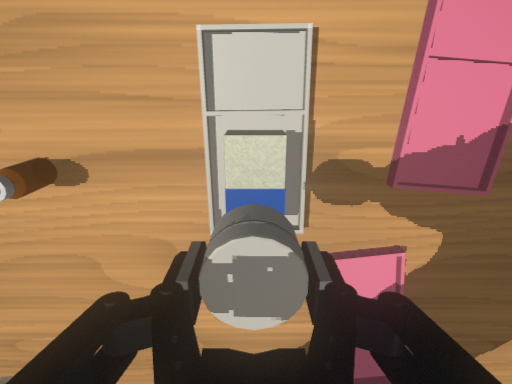

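The jar is held upright at (254,275), lined up with the carton. Lowering it.

```bash
python3 -m creep '[[[0.004,0,0.2,0,-1],[0.004,0,0.32,0,-1],[0.004,0,0.38,0,-1],[0.004,0,0.41,0,-1],[0.004,0,0.42,0,-1],[0.004,0,0.424,0,-1],[0.004,0,0.424,0,-1],[0.004,0,0.424,0,-1]]]'
```

```text
time: 13.6
tcp_pos: [435.2, -336.4, 57.7]
tcp_rot: [3.141, -0.001, 0.001]
force: [-0.0, 0.1, -1.4]
grip_width: 50.0
grip_force: 64.2
```

```bash
python3 -m creep '[[[0,0,0.005,0,-1],[0,0,0.01,0,-1],[0,0,0.014,0,-1],[0,0,0.014,0,-1],[0,0,0.014,0,-1]]]'
```

```text
time: 14.1
tcp_pos: [435.0, -336.5, 54.7]
tcp_rot: [3.141, -0.001, 0.001]
force: [-5.4, 5.2, 26.8]
grip_width: 50.5
grip_force: 66.9
```

Contact. Release and retreat.

```bash
python3 -m creep '[[[0,0,-0.004,0,-1],[0,0,-0.004,0,-1],[0,0,-0.004,0,0.5],[0,0,-0.004,0,0.5],[0,0,-0.004,0,0.5],[0,0,-0.004,0,0.5],[0,0,-0.15,0,0.6],[0,0,-0.35,0,1],[0,0,-0.55,0,1],[0,0,-0.55,0,1],[0,0,-0.55,0,1]]]'
python3 - <<'E'
from h import *
im,C,s=shot("wrist"); cv2.imwrite("pics/w6.png",im); print(s["tcp_pos"],go(s,[438.5,-111,194],np.pi/2),s["force"])
E
```

```text
time: 15.2
tcp_pos: [435.1, -336.5, 191.8]
tcp_rot: [3.141, -0.001, 0.002]
force: [0.4, 0.2, -0.7]
grip_width: 85.4
grip_force: 0.0
[ 435.10891688 -336.50317906  191.82206912] (array([ 0.013, -0.902, -0.009]), np.float64(-0.0)) [ 0.41242863  0.20266392 -0.67560573]
```

View pics/w6.png

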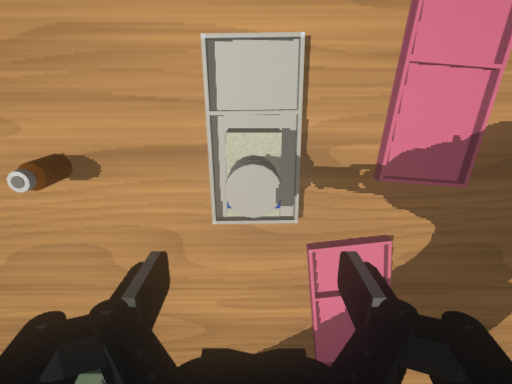

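The jar stands on the carton, lid centre at about (253,190). I check that numerically and move over the nearer vial, whose cap is at (21,181).

```bash
python3 - <<'E'
from h import *
s=manip.read_state(); C=cam("wrist",s); print(ray(C,253,190,82),ray(C,21,181,64))
E
python3 -m creep '[[[0.013,-0.9,0,0,1],[0.013,-0.9,0,0,1],[0.013,-0.9,0,0,1],[0.013,-0.9,0,0,1],[0.013,-0.9,0,0,1],[0.013,-0.9,0,0,1],[0.013,-0.9,0,0,1]]]'
cat > cap.py <<'E'
from h import *
import sys
x,y,z=map(float,sys.argv[1:4]); red=len(sys.argv)>4
im,C,s=shot("wrist"); cv2.imwrite("pics/cap.png",im); u,v=map(int,proj(C,[x,y,z])); print("expect",u,v,"tcp",s["tcp_pos"])
h=cv2.cvtColor(im,cv2.COLOR_BGR2HSV)
m=((h[...,1]>170)&((h[...,0]<6)|(h[...,0]>174)&(h[...,2]>60))) if red else (h[...,1]<60)&(h[...,2]>60)
q=np.zeros(m.shape,np.uint8); k=45; q[max(v-k,0):v+k,max(u-k,0):u+k]=m[max(v-k,0):v+k,max(u-k,0):u+k]
c=max(cv2.findContours(q,0,2)[0],key=cv2.contourArea); (a,b),r=cv2.minEnclosingCircle(c); X=ray(C,a,b,z)
print((a,b,r),X, "diam mm",np.linalg.norm(ray(C,a+r,b,z)-ray(C,a-r,b,z)),go(s,[X[0],X[1],s["tcp_pos"][2]]))
E
python3 cap.py 438.5 -111 64
```

```text
[ 433.79820037 -335.09078633   82.        ] [ 436.82611526 -116.19343919   64.        ]
time: 15.95
tcp_pos: [438.0, -111.3, 190.3]
tcp_rot: [3.142, 0.0, -0.002]
force: [0.1, -0.1, -0.6]
grip_width: 85.3
grip_force: 0.0
expect 253 182 tcp [ 438.02118266 -111.34542895  190.32764071]
(255.5, 183.0, 11.715475082397461) [ 437.99851349 -112.5966706    64.        ] diam mm 22.107940162244688 (array([-0.   ,  0.005,  0.   ]), 0)
```

```bash
python3 -m creep '[[[0,0.005,0.2,0,1],[0,0.005,0.4,0,1],[0,0.005,0.55,0,1],[0,0.005,0.65,0,1],[0,0.005,0.7,0,1],[0,0.005,0.7,0,1],[0,0.005,0.7,0,1]]]'
python3 -m creep '[[[0,0,0,0,-0.1],[0,0,0,0,-0.1],[0,0,0,0,-0.1],[0,0,0,0,-1],[0,0,0,0,-1],[0,0,0,0,-1],[0,0,0,0,-1],[0,0,0,0,-1]]]'
```

```text
time: 16.7
tcp_pos: [438.5, -113.1, 16.8]
tcp_rot: [3.141, -0.002, 0.001]
force: [-0.5, 0.6, 0.3]
grip_width: 85.3
grip_force: 0.0
time: 17.5
tcp_pos: [438.5, -112.6, 16.6]
tcp_rot: [3.142, -0.001, 0.001]
force: [-1.0, 0.7, 14.3]
grip_width: 28.4
grip_force: 58.2
```

```bash
python3 -m creep '[[[0,0,-0.1,0,-1],[0,0,-0.3,0,-1],[0,0,-0.5,0,-1],[0,0.1,-0.6,0,-1],[0.19,0.3,-0.6,0,-1],[0.38,0.5,-0.6,0,-1],[0.38,0.7,-0.6,0,-1],[0.38,0.895,-0.6,0,-1],[0.38,0.895,-0.6,0,-1],[0.38,0.895,-0.6,0,-1],[0.38,0.895,-0.6,0,-1]]]'
python3 - <<'E'
from h import *
im,C,s=shot("wrist"); cv2.imwrite("pics/w7.png",im); print(s["tcp_pos"],s["joints"],go(s,[533,-336,22]))
E
```

```text
time: 18.6
tcp_pos: [532.8, -336.3, 165.7]
tcp_rot: [-3.141, 0.002, 0.001]
force: [0.4, 1.1, -1.5]
grip_width: 28.4
grip_force: 59.5
[ 532.80512048 -336.30579646  165.70586972] [ 0.48321226  0.87121329  0.06545192  1.34818855 -0.06327868  0.92509544
 -1.00849333] (array([ 0.001, -0.001,  0.575]), 0)
```

View pics/w7.png

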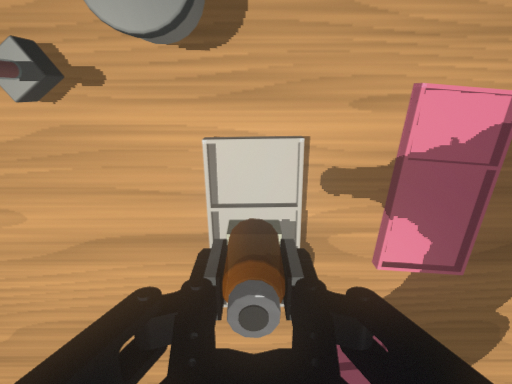

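The vial is upright in the fingers, with the small bay ahead at rows 138–207. Lowering it.

```bash
python3 -m creep '[[[0,0,0.2,0,-1],[0,0,0.4,0,-1],[0,0,0.5,0,-1],[0,0,0.55,0,-1],[0,0,0.575,0,-1],[0,0,0.578,0,-1],[0,0,0.582,0,-1],[0,0,0.582,0,-1],[0,0,0.582,0,-1]]]'
```

```text
time: 19.55
tcp_pos: [533.5, -336.6, 21.3]
tcp_rot: [3.141, -0.001, 0.001]
force: [-0.5, 0.4, -0.4]
grip_width: 28.5
grip_force: 59.5
```

```bash
python3 -m creep '[[[0,0,0.003,0,-1],[0,0,0.005,0,-1],[0,0,0.005,0,-1],[0,0,0.003,0,0],[0,0,0.003,0,0],[0,0,0.003,0,0],[0,0,0.003,0,0],[0,0,0.003,0,0]]]'
python3 -m creep '[[[0,0,-0.1,0,0],[0,0,-0.3,0,0],[0,0,-0.5,0,0.5],[0,0,-0.68,0,1],[0,0,-0.68,0,1],[0,0,-0.68,0,1]]]'
python3 cap.py 533 -336 68
python3 - <<'E'
from h import *
s=manip.read_state(); print(go(s,[526.5,8.5,190]))
E
```

```text
time: 20.35
tcp_pos: [533.1, -336.4, 19.7]
tcp_rot: [-3.141, 0.001, 0.0]
force: [0.9, -0.8, 0.5]
grip_width: 42.6
grip_force: 0.0
time: 20.95
tcp_pos: [533.3, -336.5, 190.4]
tcp_rot: [3.141, -0.001, 0.002]
force: [0.1, -0.2, -1.1]
grip_width: 85.3
grip_force: 0.0
expect 253 184 tcp [ 533.29825246 -336.48314039  190.38150176]
(252.5, 183.005615234375, 62.5839958190918) [ 534.81019285 -334.97230795   68.        ] diam mm 116.36682243030403 (array([ 0.006, -0.006,  0.   ]), 0)
(array([-0.026, -1.379, -0.002]), 0)
```

```bash
python3 -m creep '[[[-0.013,-0.69,0,0,1],[-0.013,-0.69,0,0,1],[-0.013,-0.69,0,0,1],[-0.013,-0.69,0,0,1]]]'
python3 -m creep '[[[-0.013,-0.69,0,0,1],[-0.013,-0.69,0,0,1],[-0.013,-0.69,0,0,1],[-0.013,-0.69,0,0,1],[-0.013,-0.69,0,0,1],[-0.013,-0.69,0,0,1]]]'
python3 cap.py 526.5 8.5 64
```

```text
time: 21.4
tcp_pos: [529.6, -159.2, 188.7]
tcp_rot: [-3.139, -0.005, 0.003]
force: [0.5, -0.4, -0.0]
grip_width: 85.6
grip_force: 0.0
time: 22.0
tcp_pos: [526.5, 8.3, 188.9]
tcp_rot: [3.141, -0.0, -0.003]
force: [1.0, -1.1, 0.2]
grip_width: 85.5
grip_force: 0.0
expect 253 183 tcp [526.46817208   8.30319067 188.92996713]
(254.7467498779297, 182.37013244628906, 11.697301864624023) [527.47688922   7.70200415  64.        ] diam mm 21.943003464474923 (array([ 0.004,  0.002, -0.   ]), 0)
```

View pics/cap.png

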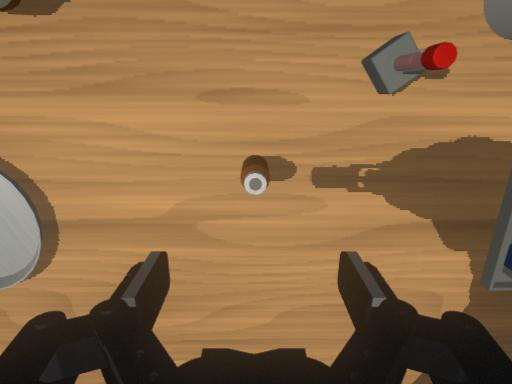

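The vial cap is at (255,182), centred between the fingers. Grasping.

```bash
python3 -m creep '[[[0.004,0.002,0.2,0,1],[0.004,0.002,0.4,0,1],[0.004,0.002,0.55,0,1],[0.004,0.002,0.65,0,1],[0.004,0.002,0.69,0,1],[0.004,0.002,0.69,0,1],[0.004,0.002,0.69,0,1]]]'
python3 -m creep '[[[0,0,0,0,-0.1],[0,0,0,0,-0.1],[0,0,0,0,-0.1],[0,0,0,0,-1],[0,0,0,0,-1],[0,0,0,0,-1],[0,0,0,0,-1],[0,0,0,0,-1]]]'
python3 -m creep '[[[0,0,-0.1,0,-1],[0,0,-0.3,0,-1],[0,0,-0.5,0,-1],[0,-0.1,-0.6,0,-1],[-0.15,-0.3,-0.6,0,-1],[-0.3,-0.5,-0.6,0,-1],[-0.3,-0.6,-0.6,0,-1],[-0.3,-0.6,-0.6,0,-1],[-0.3,-0.6,-0.6,0,-1]]]'
python3 - <<'E'
from h import *
im,C,s=shot("wrist"); cv2.imwrite("pics/w8.png",im); print(s["tcp_pos"],s["joints"],go(s,[428,344,165]))
E
```

```text
time: 22.75
tcp_pos: [528.3, 7.6, 18.3]
tcp_rot: [3.142, -0.002, 0.002]
force: [-0.3, -0.1, 0.4]
grip_width: 85.4
grip_force: 0.0
time: 23.55
tcp_pos: [528.1, 8.1, 17.9]
tcp_rot: [-3.141, 0.001, -0.001]
force: [-1.7, -0.6, 10.9]
grip_width: 28.4
grip_force: 58.4
time: 24.45
tcp_pos: [452.7, 158.9, 167.4]
tcp_rot: [-3.142, -0.003, -0.0]
force: [0.6, -1.5, -0.6]
grip_width: 28.4
grip_force: 59.4
[452.71904383 158.88013043 167.44767525] [-0.49954983  0.6785309   0.16816195  1.90960205 -0.19628559  0.56900721
 -1.7713799 ] (array([-0.098, -0.741,  0.01 ]), 0)
```

View pics/w8.png

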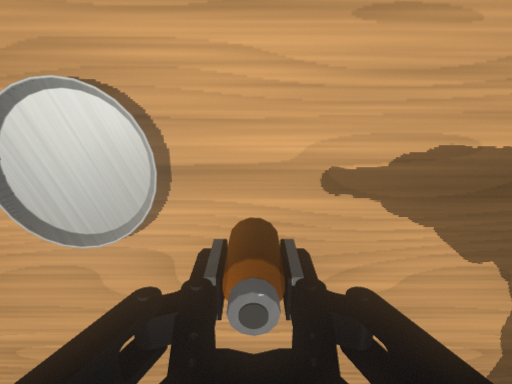

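The dish floor is bright around (75,160), and the vial is held upright. I fit the floor circle.

Run:
```python
from h import *
s=manip.read_state(); C=cam("wrist",s)
im=cv2.imread("pics/w8.png"); g=cv2.cvtColor(im,cv2.COLOR_BGR2HSV)
for z,th in((4,165),(18,100)):
    m=((g[...,1]<60)&(g[...,2]>th)).astype(np.uint8); m[:,175:]=0; m=cv2.morphologyEx(m,2,np.ones((5,5)))
    c=max(cv2.findContours(m,0,2)[0],key=cv2.contourArea); print(cv2.boundingRect(c))
    p=[q[0] for q in cv2.convexHull(c) if q[0][0]>3]
    W=np.array([ray(C,*q,z)[:2] for q in p]); A=np.c_[2*W,np.ones(len(W))]; x=np.linalg.lstsq(A,(W**2).sum(1),rcond=None)[0]; print(z,x[:2],np.sqrt(x[2]+x[0]**2+x[1]**2))
```

```text
(0, 88, 150, 145)
4 [460.89399627 345.80893076] 77.9958885367597
(0, 75, 157, 173)
18 [460.91612045 343.6794629 ] 87.96729466466732
```

```bash
python3 -m creep '[[[-0.05,-0.2,0,0,-1],[-0.09,-0.4,0,0,-1],[-0.09,-0.6,0,0,-1],[-0.09,-0.744,0,0,-1],[-0.09,-0.744,0.1,0,-1],[-0.09,-0.744,0.3,0,-1],[-0.09,-0.744,0.45,0,-1],[-0.09,-0.744,0.53,0,-1],[-0.09,-0.744,0.565,0,-1],[-0.09,-0.744,0.575,0,-1],[-0.09,-0.744,0.575,0,-1],[-0.09,-0.744,0.575,0,-1]]]'
```

```text
time: 25.7
tcp_pos: [431.2, 344.3, 24.7]
tcp_rot: [-3.141, 0.001, -0.002]
force: [0.3, 0.4, -0.8]
grip_width: 28.6
grip_force: 59.5
```

```bash
python3 -m creep '[[[0,0,0.005,0,-1],[0,0,0.008,0,-1],[0,0,0.01,0,-1],[0,0,0.011,0,-1],[0,0,0.011,0,-1]]]'
```

```text
time: 26.2
tcp_pos: [430.8, 344.3, 21.8]
tcp_rot: [-3.141, 0.001, -0.001]
force: [-3.4, -1.7, 18.6]
grip_width: 27.9
grip_force: 61.6
```

```bash
python3 -m creep '[[[0,0,-0.003,0,-1],[0,0,-0.003,0,0],[0,0,-0.003,0,0],[0,0,-0.003,0,0],[0,0,-0.003,0,0],[0,0,-0.003,0,0],[0,0,-0.15,0,0],[0,0,-0.35,0,0.5],[0,0,-0.55,0,1],[0,0,-0.72,0,1],[0,0,-0.72,0,1],[0,0,-0.72,0,1]]]'
python3 - <<'E'
from h import *
im,C,s=shot("wrist"); cv2.imwrite("pics/w9.png",im); print(s["tcp_pos"],go(s,[633,-125,200]))
E
python3 -m creep '[[[0.4,0.94,0,0,1],[0.4,0.94,0,0,1],[0.4,0.94,0,0,1],[0.4,0.94,0,0,1],[0.4,0.94,0,0,1],[0.4,0.94,0,0,1]]]'
python3 -m creep '[[[0.4,0.94,0,0,1],[0.4,0.94,0,0,1],[0.4,0.94,0,0,1],[0.4,0.94,0,0,1],[0.4,0.94,0,0,1],[0.4,0.94,0,0,1],[0.4,0.94,0,0,1]]]'
python3 cap.py 633 -125 100 r
```

```text
time: 27.4
tcp_pos: [430.6, 344.3, 201.4]
tcp_rot: [-3.141, 0.001, -0.001]
force: [-0.7, -0.4, -1.1]
grip_width: 85.5
grip_force: 0.0
[430.58942551 344.32153545 201.3896997 ] (array([0.811, 1.877, 0.004]), 0)
time: 28.05
tcp_pos: [531.7, 102.6, 199.7]
tcp_rot: [3.138, -0.013, -0.001]
force: [0.2, 1.7, -0.2]
grip_width: 84.8
grip_force: 0.0
time: 28.75
tcp_pos: [629.8, -127.0, 199.0]
tcp_rot: [-3.141, 0.004, 0.004]
force: [-0.1, 1.2, -0.4]
grip_width: 85.4
grip_force: 0.0
expect 251 188 tcp [ 629.78638043 -127.02776398  199.00241621]
(252.61111450195312, 187.5370330810547, 10.033134460449219) [ 634.07827284 -125.58496135  100.        ] diam mm 17.09453534499731 (array([ 0.017, -0.006, -0.   ]), 0)
```

View pics/cap.png

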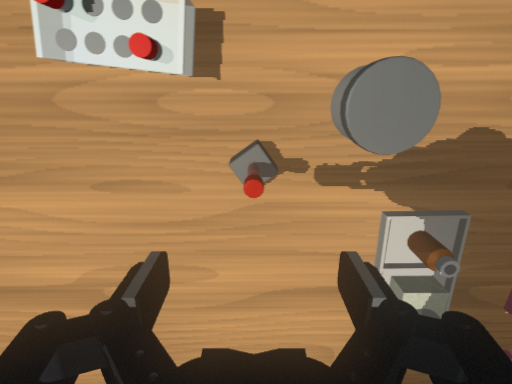

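View pics/w9.png

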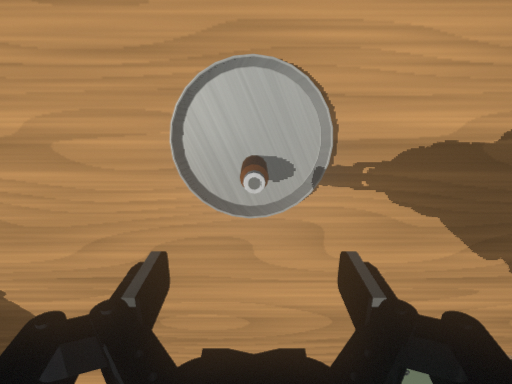

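The second vial stands in the dish, cap at (254,183) in w9. The first vial stands in the small bay. The tube's stopper is at (253,187), with the tub well clear. Grasping the glass of the tube.

```bash
python3 -m creep '[[[0.017,-0.006,0,0,1],[0.017,-0.006,0.15,0,1],[0.017,-0.006,0.3,0,1],[0.017,-0.006,0.45,0,1],[0.017,-0.006,0.57,0,1],[0.017,-0.006,0.64,0,1],[0.017,-0.006,0.64,0,1],[0.017,-0.006,0.64,0,1]]]'
python3 -m creep '[[[0,0,0,0,-0.3],[0,0,0,0,-0.3],[0,0,0,0,-0.3],[0,0,0,0,-0.3],[0,0,0,0,-1],[0,0,0,0,-1],[0,0,0,0,-1],[0,0,0,0,-1],[0,0,0,0,-1]]]'
```

```text
time: 29.6
tcp_pos: [634.9, -123.5, 41.5]
tcp_rot: [-3.141, -0.001, -0.001]
force: [0.4, 0.5, 0.1]
grip_width: 85.2
grip_force: 0.0
time: 30.5
tcp_pos: [634.5, -124.5, 40.7]
tcp_rot: [-3.141, 0.001, 0.0]
force: [0.3, 0.6, -0.9]
grip_width: 14.8
grip_force: 58.4
```

```bash
python3 -m creep '[[[0,0,-0.05,0,-1],[0,0,-0.2,0,-1],[0,0,-0.4,0,-1],[0,0,-0.6,0,-1],[0,-0.1,-0.6,0,-1],[-0.1,-0.25,-0.6,0,-1],[-0.2,-0.4,-0.6,0,-1],[-0.29,-0.55,-0.6,0,-1],[-0.29,-0.7,-0.6,0,-1],[-0.29,-0.85,-0.6,0,-1],[-0.29,-0.9,-0.6,0,-1],[-0.29,-0.9,-0.6,0,-1]]]'
python3 -m creep '[[[-0.1,-0.15,0,0,-1],[-0.2,-0.3,0,0,-1],[-0.285,-0.5,0,0,-1],[-0.285,-0.65,0,0,-1],[-0.285,-0.8,0,0,-1],[-0.285,-0.92,0,0,-1],[-0.285,-0.98,0,0,-1],[-0.285,-0.98,0,0,-1],[-0.285,-0.98,0,0,-1]]]'
python3 - <<'E'
from h import *
im,C,s=shot("wrist"); cv2.imwrite("pics/w10.png",im); print(s["tcp_pos"],s["force"],s["grip_width"],s["joints"],go(s,[491,345,45]))
E
```

```text
time: 31.7
tcp_pos: [562.0, 102.5, 191.4]
tcp_rot: [-3.141, -0.004, -0.001]
force: [0.5, 0.0, -0.5]
grip_width: 14.5
grip_force: 58.7
time: 32.6
tcp_pos: [491.8, 344.0, 191.1]
tcp_rot: [3.141, -0.003, 0.001]
force: [-0.7, -0.7, -0.6]
grip_width: 14.4
grip_force: 58.7
[491.79830268 343.95111603 191.13266262] [-0.732001   -0.71939556 -0.62511199] 14.440806092875127 [-0.78577037  0.80855592  0.2575663   1.44670708 -0.23331325  0.9164186
 -2.03508595] (array([-0.003, -0.005,  0.585]), 0)
```

View pics/w10.png

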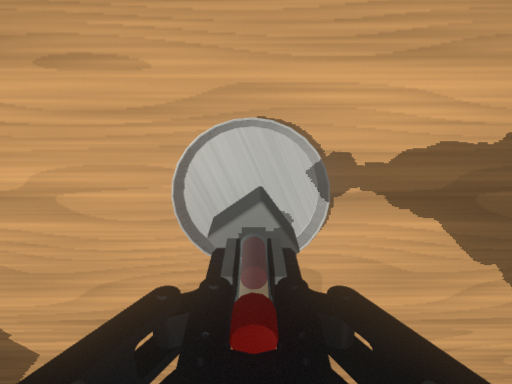

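The tube is held upright, stopper at (254,325), block over the dish. Lowering it.

```bash
python3 -m creep '[[[0,0,0.15,0,-1],[0,0,0.3,0,-1],[0,0,0.42,0,-1],[0,0,0.52,0,-1],[0,0,0.56,0,-1],[0,0,0.575,0,-1],[0,0,0.58,0,-1],[0,0,0.58,0,-1],[0,0,0.58,0,-1]]]'
python3 -m creep '[[[0,0,0.004,0,-1],[0,0,0.007,0,-1],[0,0,0.009,0,-1],[0,0,0.009,0,-1]]]'
```

```text
time: 33.55
tcp_pos: [491.5, 345.8, 46.8]
tcp_rot: [-3.141, 0.001, -0.002]
force: [-0.5, -0.5, -1.2]
grip_width: 14.2
grip_force: 58.8
time: 33.95
tcp_pos: [491.4, 345.7, 44.1]
tcp_rot: [-3.141, 0.001, -0.001]
force: [-0.1, -0.6, 7.7]
grip_width: 14.6
grip_force: 59.7
```

```bash
python3 -m creep '[[[0,0,-0.001,0,-0.3],[0,0,-0.001,0,-0.1],[0,0,-0.001,0,0],[0,0,-0.001,0,0],[0,0,-0.001,0,0],[0,0,-0.001,0,0],[0,0,-0.15,0,0],[0,0,-0.35,0,0],[0,0,-0.55,0,0.5],[0,0,-0.7,0,1],[0,0,-0.7,0,1],[0,0,-0.7,0,1]]]'
python3 -m creep '[[[-0.3,0.9,0,0,1],[-0.3,0.9,0,0,1],[-0.3,0.9,0,0,1],[-0.3,0.9,0,0,1],[-0.3,0.9,0,0,1],[-0.3,0.9,0,0,1]]]'
python3 - <<'E'
from h import *
t=shot("top")[0]; cv2.imwrite("pics/top1.png",t); s=shot("side")[0]
a=cv2.resize(t[90:250,40:360],None,fx=2.4,fy=2.4,interpolation=2)[:, :768]; b=s[120:345,180:330]
b=cv2.resize(b,None,fx=600/225/1.0*0.35,fy=600/225*0.35,interpolation=2)
b=cv2.resize(s[135:340,130:330],(210,215)); c=np.zeros((600,768,3),np.uint8); c[:384]=a; c[384:599,:210]=b; 
d=cv2.resize(s[140:210,230:325],(290,214),interpolation=2); c[384:598,211:501]=d; e=cv2.resize(s[255:340,210:315],(260,210),interpolation=2); c[384:594,505:765]=e
cv2.imwrite("pics/fin.png",c); st=manip.read_state(); print(st["time"],st["tcp_pos"],st["force"])
E
```

```text
time: 35.15
tcp_pos: [491.1, 345.7, 218.9]
tcp_rot: [-3.141, 0.001, -0.001]
force: [-1.1, 0.7, -0.4]
grip_width: 85.2
grip_force: 0.0
time: 35.75
tcp_pos: [414.4, 116.6, 218.2]
tcp_rot: [3.14, -0.009, -0.003]
force: [-0.1, 0.2, -1.0]
grip_width: 85.1
grip_force: 0.0
35.85 [415.74192245 120.35106678 218.03368195] [ 1.22698011 -0.04531862  0.52904735]
```

View pics/fin.png

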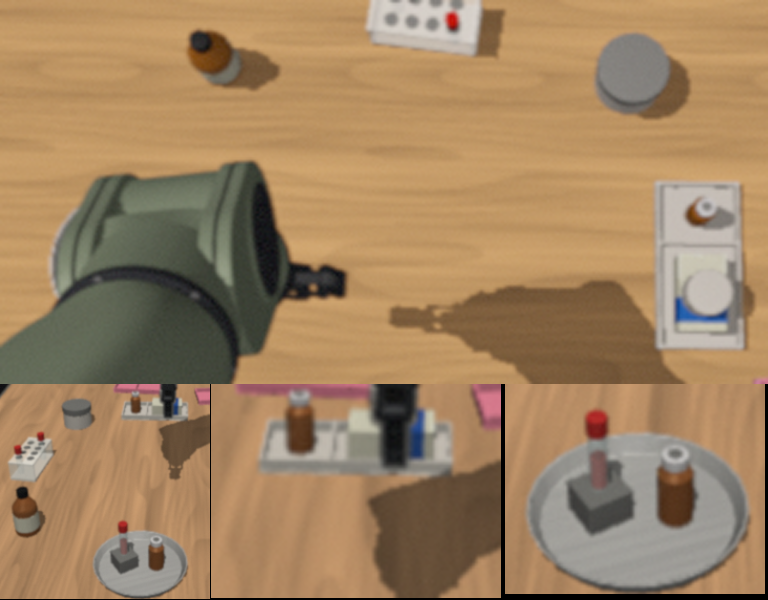

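The final views show the tray with vial, carton and jar in place, and the tube and second vial upright in the dish. The bystanders are unmoved and the robot is clear of everything, so I hand it in.

```bash
python3 -c "
from plant import manip
print(manip.close_job())"
```

```text
the job is handed in; nothing more can be done
None
```

Both kits are made up and the job was handed in at about 36 s. The close-out gave no verdict, but my last pictures showed every item upright in its place and the tub, rack and bottle where they started.

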